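Seat a ground stopcock key in a glass vacuum manifold

TASK

The middle stopcock of the glass vacuum manifold is missing its blue key, which has dried in the white stand: set it upright into the empty barrel with its handle about 60 degrees short of closed, then turn it to closed, straight across the outlet tube, pressing it down with a steady 12 N or so all the while so that the ground taper grips. Let go of it closed and jammed so that it holds by itself (too little pressure while turning leaves it loose, and more than about 15 N while turning cracks the glass), do not turn the two keys beside it, and leave the red key in the stand.

Things in the scene. Friction and masses are not known exactly. Their poses are not given: they have to be found in the camera images.
- key: Stopcock key to fit: frosted tapered glass plug with a blue handle, 93 mm tall, about 100 g. Origin on its axis at the thin dark seat mark on the cone; z up the axis to the handle, x along the handle bar (both ends alike). Cone 1:5, 28 mm in diameter at the origin, 21 mm near the rounded lower end, 45 mm below the origin. It hangs by its collar in a hole of the stand; lift it straight up.
- handle (a point): Point on the blue key's axis where the bar is well gripped, 39 mm above the key's origin; axes as the key's. The bar is 58 mm long (x), 11 mm thick (y) and reaches from 18 to 48 mm above the origin; under it a round collar, 38 mm wide, 14 to 18 mm above the origin. Grip across the thickness, from above and firmly (40 to 50 N): turning under 12 N takes 0.2 to 0.4 N m.
- manifold: Fixed glass manifold on a grey base plate, 165 x 360 x 14 mm: header tube along y (85 mm towards +x, 68 mm up) and three upright barrels in a row along y, 115 mm apart, each with an outlet tube towards -x. Origin under the middle, empty barrel at the work surface; z up. A handle along x is open, along y (either way round) closed. The side keys' blue handles reach 136 mm up.
- mouth (a point): Centre of the empty middle barrel's rim, 92 mm above the work surface; axes as the manifold's. Bore 28 mm in diameter here, taper 1:5, 46 mm deep: the key's lower end enters with 3 mm to spare all round and centres itself. Barrels and keys have been reground: the key first binds with its seat mark anywhere from 6 mm above to 6 mm below the rim; it can only be felt.
- outlet (a point): Tip of the middle barrel's ribbed outlet tube, 65 mm from the barrel's axis towards the manifold's -x, 68 mm above the work surface. In this barrel the key sinks about 1 mm per 10 N while turned. A push F while turning jams the taper with about 9 F of contact force, and the jam stays after release; the same push without turning gives only about a third of that.
- stand: Fixed white drying stand, 66 x 170 mm, top 66 mm above the work surface, with two 32 mm holes 48 mm either side of its centre along its y. Origin under its centre on the work surface. One hole holds the blue key, the other the red one, either way round.
- spare_key: The red-handled key of another manifold, of the same shape, origin and axes as the blue key; it hangs in the stand's other hole and stays there.
- key_left_end (a point): Point on the handle of the key in the barrel at the manifold's +y side, 27 mm from that key's axis and 8 mm below the top of the bar; that key starts at any angle and must stay as it is.
- key_right_end (a point): The same point on the key in the barrel at the manifold's -y side; that key too must stay as it is.
Things that resemble listed ones, but are neither listed nor needed, are in the scene too. Of the things like the key, leave any that is yellow; of the rest the larger one is meant.

How it is judged (in metres and radians):
On the way, in this order (a step that is already met when the one before it is completed fails the run):
1. the blue key stands upright in the empty middle barrel (horizontal distance between key and mouth below 0.004 m and z of key in the frame of mouth below 0.008 m and angle between key's own z axis and vertical below 0.08 rad), for 0.05 s.
2. it is jammed in its taper while its handle is still more than 0.5 rad short of closed (all of step 1 and contact force between key and manifold above 35 N and angle between the x axis of key and the y axis of manifold, either way round above 0.5 rad), for 0.05 s.
3. still jammed, the handle comes round to between 0.45 and 0.17 rad short of closed (all of step 1 and contact force between key and manifold above 35 N and angle between the x axis of key and the y axis of manifold, either way round between 0.17 and 0.45 rad), for 0.02 s.
At the end, for the whole second after the job is handed in: the blue key is upright in the middle barrel (within 4 mm of its axis, seat mark under 8 mm above the rim, tilt under 0.08 rad), handle across the outlet tube within 0.17 rad, released, at rest, holding by itself with over 75 N of jam in the taper (all of step 1 and angle between the x axis of key and the y axis of manifold, either way round below 0.17 rad and contact force between key and manifold above 75 N and linear speed of key below 0.01 m/s); the robot touches nothing.
It fails at once if the glass barrel cracks because the key is forced into it (contact force between key and manifold above 165 N).
It fails at once if a key beside it is turned (distance of any of key_left_end, key_right_end from where it was at the start of the episode above 0.008 m).
It fails at once if the red key is taken from its place (distance of spare_key from where it was at the start of the episode above 0.02 m).
It also fails if it takes over 48 s, if anything falls off the work surface, if the arm or the gripper's body presses on something with over 40 N, if the wrist force passes 120 N, or if a joint passes its speed limit or range.

ROBOT

A 6-joint arm with a two-finger parallel gripper is mounted at the origin on a cart in front of the work surface, level with it; the furniture and walls round the work are solid. World frame = base frame: x ahead of the robot, y to its left, z up, the work surface at z = 0. Lengths are in m, angles in degrees, forces in N, time in s.
With the tool pointing down it reaches from about 0.3 to 0.85 m from the base axis. Payload 5.4 kg.
Tool frame: the origin (TCP) lies on the centre line of the jaws, within the pads' length; the fingertips stand 22 mm ahead of it and the grasp point (between the pads) lies 3 mm ahead of it (robot.finger_overhang is the distance from the TCP to the fingertips, in m); z points along the fingers, y is the line along which they close (so a half turn about z gives the same grasp; the last joint's range is limited). The gripper opens to 85 mm and grips with 20 to 120 N. Pads are 22 mm wide; open, the fingers measure 114 mm over their backs; the gripper's body (76 mm by 85 mm) begins 54 mm behind the grasp point. The pads swing forward as they close: fully open they stand 13 mm farther back than shut.
Start: joints at [-88.642, 9.076, 91.501, -0, 79.423, -12.038], TCP at [0.133, -0.559, 0.219] pointing down, gripper open.
Joint ranges: [-166.64, 166.64], [-54.1, 131.32], [10.49, 154.53], [-73.88, 253.88], [9.74, 151.15], [-171.62, 171.62]. Speed limits (degrees/s): [147.25, 147.25, 180, 180, 180, 180].

INTERFACE

Orientations are given as [roll, pitch, yaw] about the fixed x, y, z axes, in that order (R = Rz(yaw) Ry(pitch) Rx(roll)).
In Python, from station import robot, eoat, imaging, order gives the robot as it stands. The module is installed in compiled form; this text tells all that it offers. Calls block until the motion is done:
- robot.move_to(position, orientation): joint-space move of the TCP to a pose.
- robot.move_linear(position, orientation=None, velocity=0.15): straight line of the TCP; orientation=None keeps the orientation; velocity is the mean speed in m/s.
- robot.move_joints(angles): joint-space move.
- eoat.grip(opening, f_grip=None): finger opening in m; f_grip is the grip in N (None keeps the last); returns when the fingers have stopped.
- robot.sleep(seconds).
- robot.solve_ik(position, orientation): joint angles nearest the present ones, or None.
- robot.state(): the state.
- imaging.camera(name): name is "side" or "top" or "wrist"; returns a dict with "pixels" (400x640x3 uint8, red, green, blue), "K" (3x3 intrinsics, pixels), "dist" ([k1, k2, p1, p2, k3] as OpenCV has them; the pictures are not rectified), "rvec" (rotation vector, rad) and "tvec" (3), from world to camera coordinates, as OpenCV has them. Camera axes: x right, y down, z forward; pixel columns grow to the right and rows downward; lengths in m; the calibration is good to about 2 mm. A picture is of the moment at which its call begins. There is no depth.
A pose or a line that the arm cannot do raises robot.IKError and nothing moves.
- order.job_done(): hands the job in; it is judged then, once.
The state is a dict: "time": time; "qpos": joint angles; "qd": joint speeds; "joint_efforts": joint torques, N m; "eef_pos": TCP position; "eef_rot": TCP orientation; "contact_force": force on the tool from outside, world axes, zero at the start; "moment": the same for the moment, N m; "grip_width": finger opening in m; "grip_force": force on a finger pad.
Only numpy, scipy, OpenCV 4.12 (cv2) and the standard library are available. Lean on these libraries where they do the work, as an engineer would, in place of code of your own. Each camera call takes 0.05 s, during which the arm holds its last target. There are 200 camera calls.

## Working session

There is one attempt and no reset: what is moved stays moved. The work goes in short steps, each a Python script; the robot and the scene stay as the last script left them, time stands still between calls to the robot, and variables do not carry over. Pictures are saved under pics/ and viewed, at most 10 in all, crops included, and the job is handed in when it is done.

```bash
mkdir -p pics; cat > h.py <<'E'
import numpy as np, cv2
from station import robot, eoat, imaging, order
import pickle
def snap(name,tag):
    c=imaging.camera(name); cv2.imwrite(f'pics/{tag}.png',c['pixels'][:,:,::-1]); pickle.dump(c,open(f'pics/{tag}.pkl','wb')); return c
def load(tag): return pickle.load(open(f'pics/{tag}.pkl','rb'))
def ray(c,uv):
    p=cv2.undistortPoints(np.array([[uv]],float),np.array(c['K']),np.array(c['dist']))[0,0]
    R=cv2.Rodrigues(np.array(c['rvec'],float))[0]; o=-R.T@np.array(c['tvec'],float).ravel()
    d=R.T@np.array([p[0],p[1],1]); return o,d/np.linalg.norm(d)
def onz(c,uv,z):
    o,d=ray(c,uv); return o+d*(z-o[2])/d[2]
def tri(obs):
    A=np.zeros((3,3));b=np.zeros(3)
    for c,uv in obs:
        o,d=ray(c,uv); P=np.eye(3)-np.outer(d,d); A+=P;b+=P@o
    x=np.linalg.solve(A,b); return x,[np.linalg.norm(np.cross(x-ray(c,uv)[0],ray(c,uv)[1])) for c,uv in obs]
def proj(c,X): return cv2.projectPoints(np.array(X,float).reshape(-1,1,3),np.array(c['rvec'],float),np.array(c['tvec'],float),np.array(c['K']),np.array(c['dist']))[0].reshape(-1,2)
E
python3 - <<'E'
from h import *
for n in('top','side'):snap(n,n+'0')
s=robot.state();print(s['time'],s['eef_rot'],robot.finger_overhang)
E
```

```text
0.1 [-1.79904145e+02 -1.98600722e-02  1.33960111e+01] 0.022
```

View pics/top0.png

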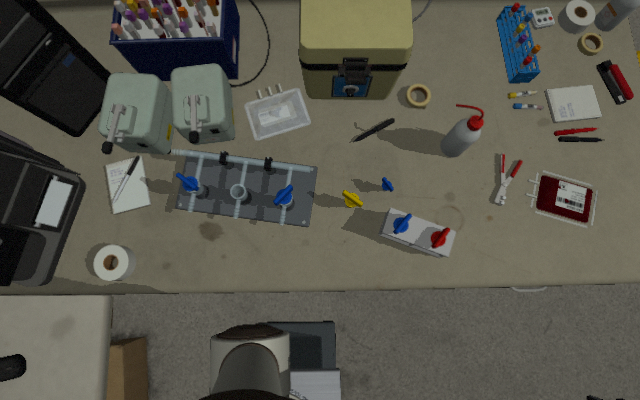

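View pics/side0.png

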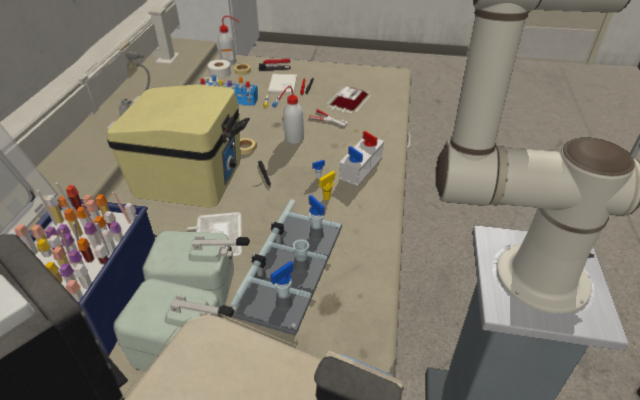

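The top view shows the manifold with its empty mouth near (239,192), the side keys near (188,183) and (285,196), and the blue key in the stand near (402,224) with the red one near (440,237). In the side view the mouth is near (301,245) and the blue key near (356,155).

```bash
python3 - <<'E'
from h import *
t=load('top0');s=load('side0')
a=cv2.imread('pics/top0.png');b=cv2.imread('pics/side0.png')
z=lambda im,x,y,w,h,k:cv2.resize(im[y:y+h,x:x+w],None,fx=k,fy=k,interpolation=cv2.INTER_CUBIC)
A=z(a,165,145,160,85,5);B=z(a,375,200,90,60,5);C=z(b,225,185,130,150,4)
cv2.imwrite('pics/c1.png',A)
o=np.zeros((600,800,3),np.uint8);o[:300,:450]=B;o[300:,:520]=cv2.resize(C,(520,600))[:300]
o[0:300,450:800]=z(b,330,125,70,60,5);cv2.imwrite('pics/c2.png',o)
for n,u,v in(('mouth',(239,192),(301,245)),('key',(402,224),(356,155)),('L',(188,183),(283,273)),('R',(285,196),(317,207)),('red',(440,237),(370,140))):print(n,*tri([(t,u),(s,v)]))
E
```

```text
mouth [0.58479532 0.07736396 0.08643143] [np.float64(0.0009408152014322284), np.float64(0.0009408152014322864)]
key [ 0.49732374 -0.31744712  0.07846921] [np.float64(0.0009857911569152978), np.float64(0.0009857911569150885)]
L [0.60157221 0.19301923 0.11706614] [np.float64(0.0004071683863274481), np.float64(0.00040716838632767543)]
R [ 0.56656545 -0.03737719  0.10917473] [np.float64(1.6957622240288636e-05), np.float64(1.6957622240031074e-05)]
red [ 0.46371201 -0.40837927  0.07489367] [np.float64(0.0015222662818857916), np.float64(0.0015222662818857775)]
```

View pics/c1.png

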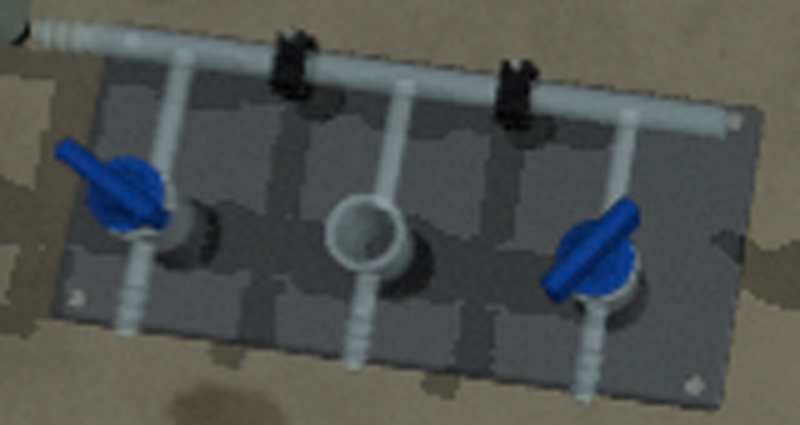

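View pics/c2.png

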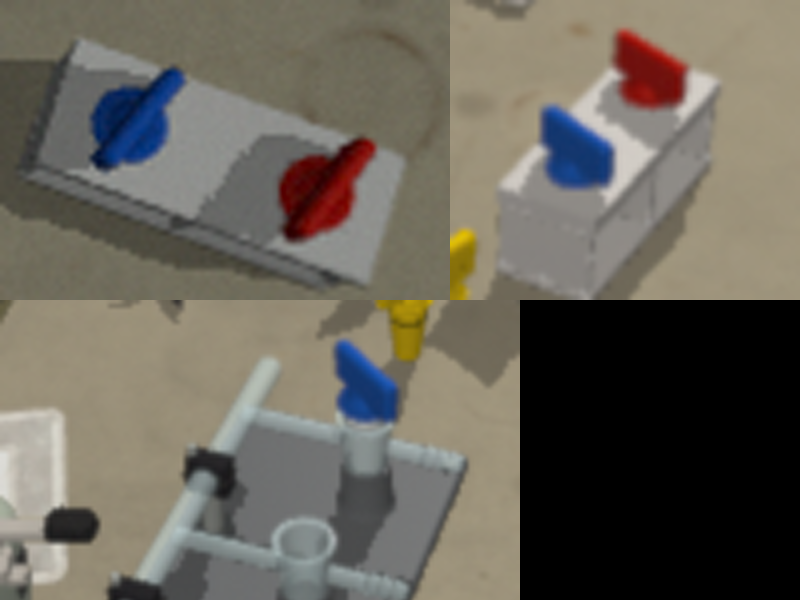

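Crops: the rim centre is at top (238.6,191.4) and side (300.8,245.8). The outlet tips are at top (190.6,211), (235.6,218) and (282,225). The blue bar's ends are at top (410,215.4) and (395.4,232), and at side (349,146.6) and (362,155).

```bash
python3 - <<'E'
from h import *
t=load('top0');s=load('side0')
m,e=tri([(t,(238.6,191.4)),(s,(300.75,245.75))]);print('mouth',m,e)
o=[onz(t,u,.075) for u in((190.6,211),(235.6,218),(282,225))];print('outlets',o)
d=o[0]-o[2];print('manifold yaw',np.degrees(np.arctan2(-d[0],d[1])))
d=onz(t,(238.6,191.4),.092)-o[1];print('alt yaw',np.degrees(np.arctan2(d[1],d[0])))
e1,r1=tri([(t,(410,215.4)),(s,(349,146.6))]);e2,r2=tri([(t,(395.4,232)),(s,(362,155))])
print(e1,r1,e2,r2);d=e1-e2;y=np.degrees(np.arctan2(d[1],d[0]));c=(e1+e2)/2;print('key',c,y,np.linalg.norm(d))
robot.move_to([c[0]-.02,c[1],.24],[180,0,y]);eoat.grip(.05,45)
snap('wrist','w1');print(robot.state()['qpos'],robot.state()['time'])
robot.move_to([c[0]+.03,c[1]+.03,.24],[180,0,y]);snap('wrist','w2')
print(proj(load('w1'),c),proj(load('w2'),c))
cv2.imwrite('pics/w12.png',np.hstack([cv2.resize(cv2.imread(f'pics/w{i}.png'),(400,250)) for i in(1,2)]))
E
```

```text
mouth [0.58586954 0.07862727 0.08526827] [np.float64(0.00023313342568160821), np.float64(0.00023313342568144073)]
outlets [array([0.54100655, 0.1984598 , 0.075     ]), array([0.52149256, 0.0867087 , 0.075     ]), array([ 0.50212231, -0.02680548,  0.075     ])]
manifold yaw -9.793618946130696
alt yaw -8.725781622943058
[ 0.5183701  -0.33452764  0.09385183] [np.float64(0.001796019602564947), np.float64(0.0017960196025648557)] [ 0.47731834 -0.29667887  0.0956748 ] [np.float64(3.5708127715593706e-07), np.float64(3.570812770831845e-07)]
key [ 0.49784422 -0.31560326  0.09476331] -42.67534611459856 0.05586680109719245
[-4.55447621e+01  7.94534790e+00  9.04069028e+01 -1.26618315e-03
  8.16481350e+01  8.71430616e+01] 2.15
[[304.76761545 167.30808418]] [[364.43623039 184.2454823 ]]
```

View pics/w12.png

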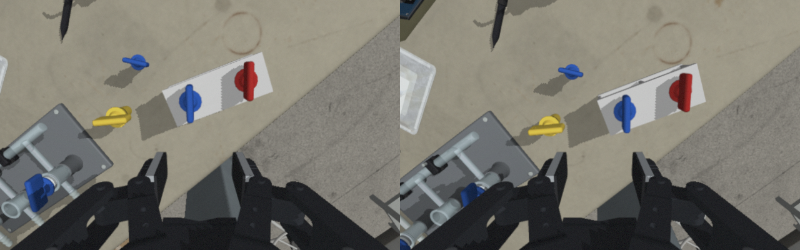

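The wrist views show the blue key at about (304,167) full-scale in w1 and (361,182) in w2, with the bar nearly vertical in the image. I'll enlarge both.

```bash
python3 - <<'E'
from h import *
f=lambda i,x,y:cv2.resize(cv2.imread(f'pics/w{i}.png')[y:y+90,x:x+64],None,fx=6,fy=6,interpolation=cv2.INTER_CUBIC)
cv2.imwrite('pics/c3.png',np.hstack([f(1,272,120),f(2,330,140)]))
E
```

```text
(no output)
```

View pics/c3.png

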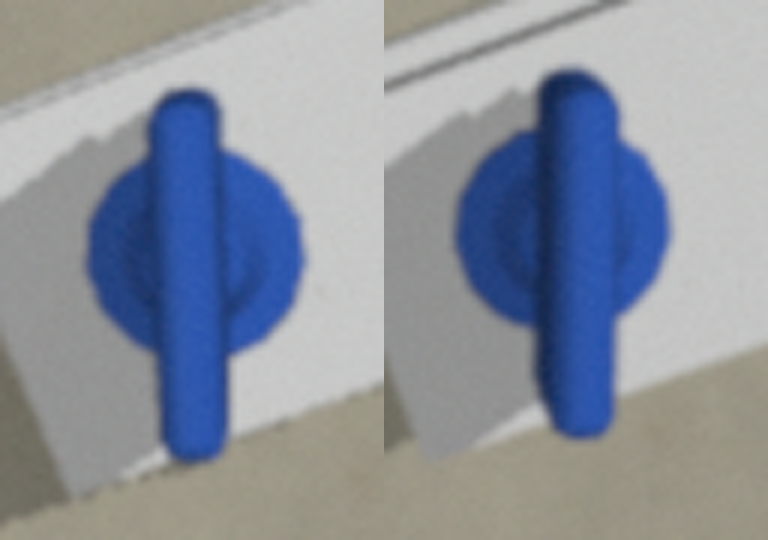

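The crops give the bar's top-face ends at w1 (303.5,136.3) and (304.3,196.3), and at w2 (363.5,153.7) and (363.2,212.7). I'll triangulate those, then grip and lift.

```bash
python3 - <<'E'
from h import *
a,b=load('w1'),load('w2')
e1,r1=tri([(a,(303.5,136.3)),(b,(363.5,153.7))]);e2,r2=tri([(a,(304.3,196.3)),(b,(363.2,212.7))])
d=e1-e2;y=np.degrees(np.arctan2(d[1],d[0]));c=(e1+e2)/2;print(e1,e2,max(r1+r2),c,y,np.linalg.norm(d))
t=load('top0')
zt=float(np.clip(c[2],.094,.104)); zg=zt-.009+.003+.001
robot.move_to([c[0],c[1],zg+.05],[180,0,y]); robot.move_linear([c[0],c[1],zg])
f0=robot.state()['contact_force']
eoat.grip(0.0,45); s=robot.state();print('grip',s['grip_width'],s['grip_force'],s['contact_force'],f0)
robot.move_linear([c[0],c[1],zg+.1],velocity=.15)
s=robot.state();print(s['time'],s['eef_pos'],s['eef_rot'],s['contact_force'],s['grip_width'],s['qpos'])
E
```

```text
[ 0.51947455 -0.33399488  0.08788674] [ 0.47815836 -0.29661315  0.09911079] 4.66833736806492e-05 [ 0.49881646 -0.31530402  0.09349876] -42.13791162977141 0.056836610371697315
grip 0.000309653279989673 0.0 [ 0.38571161  0.05675971 -0.52699266] [ 0.33035692 -0.66411724  0.20456314]
4.8917 [ 0.49826797 -0.31478596  0.18777517] [-1.79996779e+02  1.16375464e-01 -4.21373959e+01] [-0.12628768 -1.03135371  0.32204669] -0.00012983416054598374 [-4.40207213e+01  1.26749609e+01  9.10068459e+01 -6.22266974e-04
  7.64346117e+01  8.81168245e+01]
```

The fingers closed on nothing, so I'm looking again.

```bash
python3 - <<'E'
from h import *
eoat.grip(.05,45)
s=snap('side','s1');snap('wrist','w3')
A=cv2.resize(cv2.imread('pics/s1.png')[60:260,290:490],(500,500));B=cv2.imread('pics/w3.png')[60:400,170:470]
o=np.zeros((500,800,3),np.uint8);o[:,:500]=A;o[:340,500:]=B;cv2.imwrite('pics/c4.png',o)
st=robot.state();print(st['eef_pos'],proj(s,st['eef_pos']))
E
```

```text
[ 0.49882878 -0.31530422  0.18899007] [[357.06053446 123.79130562]]
```

View pics/c4.png

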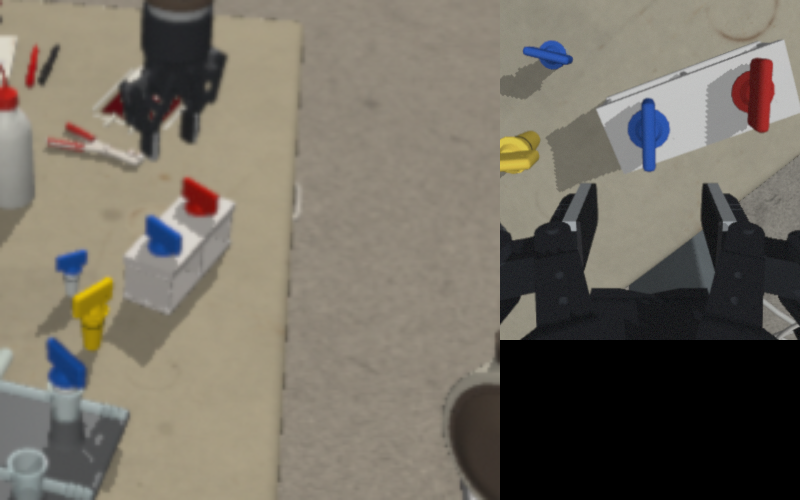

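```bash
python3 - <<'E'
from h import *
s=load('s1');w=load('w3');p=np.array([.4988,-.3153,.189]);y=np.radians(-42.14)
ty=-np.array([-np.sin(y),np.cos(y),0])*.025;tx=np.array([np.cos(y),np.sin(y),0])
for nm,c in(('side',s),('wrist',w),('top0',load('top0'))):
  print(nm,'tips',proj(c,[p+[0,0,-.022]+ty,p+[0,0,-.022]-ty]).round(1).tolist(),'key',proj(c,[[.4988,-.3153,.0935]]).round(1).tolist())
  print(' cam pos',ray(c,(320,200)))
# fingertip triangulation, approx
print(tri([(s,(350,122)),(w,(260,246))]),tri([(s,(366,116)),(w,(375,246))]))
print(tri([(s,(350,122)),(w,(375,246))]),tri([(s,(366,116)),(w,(260,246))]))
st=robot.state();print(st['qpos'],st['eef_rot'],st['time'])
e=[tri([(w,u),(load('w1'),v)]) for u,v in (((319,160),(303.5,136.3)),((319,228),(304.3,196.3)))];print(e)
E
```

```text
side tips [[363.1, 127.4], [350.1, 133.3]] key [[355.4, 151.2]]
 cam pos (array([0.41172761, 0.86119365, 0.94102741]), array([ 0.12100281, -0.7385233 , -0.66328097]))
wrist tips [[361.8, 231.5], [277.2, 231.5]] key [[319.4, 196.9]]
 cam pos (array([ 0.55265449, -0.36370202,  0.34325188]), array([-0.21536553,  0.19100659, -0.95767122]))
top0 tips [[419.1, 225.7], [401.1, 210.8]] key [[402.5, 223.0]]
 cam pos (array([ 0.38228196, -0.11527345,  0.9476361 ]), array([ 0.20199473, -0.00566936, -0.9793702 ]))
(array([ 0.52041177, -0.29910996,  0.20241469]), [np.float64(0.0027623379379967308), np.float64(0.0027623379379967854)]) (array([ 0.48037188, -0.34014238,  0.19953202]), [np.float64(0.004183277654390255), np.float64(0.004183277654390245)])
(array([ 0.50259763, -0.33309424,  0.19265618]), [np.float64(0.020032043014871357), np.float64(0.020032043014871374)]) (array([ 0.50017271, -0.30711796,  0.21629983]), [np.float64(0.025670605402165723), np.float64(0.025670605402165782)])
[-4.40196728e+01  1.26333539e+01  9.09143850e+01  5.78513421e-04
  7.64523796e+01  8.81177894e+01] [-1.79999434e+02  9.98829832e-05 -4.21375977e+01] 5.525
[(array([ 0.51890421, -0.33280773,  0.07398597]), [np.float64(0.00022425972213019555), np.float64(0.00022425972213018617)]), (array([ 0.47395321, -0.29183426,  0.07621114]), [np.float64(0.0004695866555544703), np.float64(0.00046958665555439053)])]
```

The fingertips actually sit about 30 mm higher than the stated tool frame predicts: at roughly z = 0.20 in both cameras, against 0.167. I'll confirm this by touch, with a guarded descent astride the bar to the stand top, then grip relative to that.

```bash
python3 - <<'E'
from h import *
c=np.array([.4988,-.3153])
robot.move_linear([*c,.09]); robot.sleep(.1)
f0=robot.state()['contact_force'].copy();z=.09
while z>.040:
    z-=.002; robot.move_linear([*c,z],velocity=.04)
    f=robot.state()['contact_force']-f0
    if np.linalg.norm(f)>5: break
s=robot.state();print('stop',z,f,s['eef_pos'],s['grip_width'])
zc=z; z=zc+.010
robot.move_linear([*c,z]);robot.sleep(.1);print(robot.state()['contact_force'])
eoat.grip(0,45);s=robot.state();print('grip',s['grip_width'],s['grip_force'],s['contact_force'],s['time'],s['eef_pos'])
E
```

```text
stop 0.04999999999999996 [-3.35513759  2.69035077  5.0836145 ] [ 0.49913803 -0.31559432  0.05101404] 0.04969744570442646
[-0.55011242 -0.11187469 -0.52925173]
grip 0.01018701146674427 47.03421235084534 [-0.26297441 -0.76285463 -0.94954905] 12.2167 [ 0.49868025 -0.31522128  0.0597756 ]
```

```bash
python3 - <<'E'
from h import *
robot.move_linear([.4988,-.3153,.21],velocity=.25)
s=robot.state();print(s['grip_width'],s['contact_force'],s['time'])
robot.move_to([.5859,.0786,.22],[180,0,20.7])
s=robot.state();print(s['grip_width'],s['eef_pos'],s['qpos'],s['time'])
snap('side','s2');snap('wrist','w4');t=snap('top','t2')
A=cv2.resize(cv2.imread('pics/s2.png')[150:290,240:360],None,fx=4,fy=4,interpolation=cv2.INTER_CUBIC);B=cv2.resize(cv2.imread('pics/t2.png')[145:250,190:270],None,fx=4,fy=4,interpolation=cv2.INTER_CUBIC)
o=np.zeros((560,800,3),np.uint8);o[:,:480]=A;o[:420,480:]=B;cv2.imwrite('pics/c5.png',o)
E
```

```text
0.010620712516801476 [-0.700868    0.13814841 -0.6011899 ] 12.9667
0.010252249936285904 [0.58596832 0.07746235 0.21972642] [-4.15718900e+00  1.14404102e+01  8.87642798e+01 -2.98694749e-02
  7.98155068e+01  6.52477255e+01] 14.4583
```

View pics/c5.png

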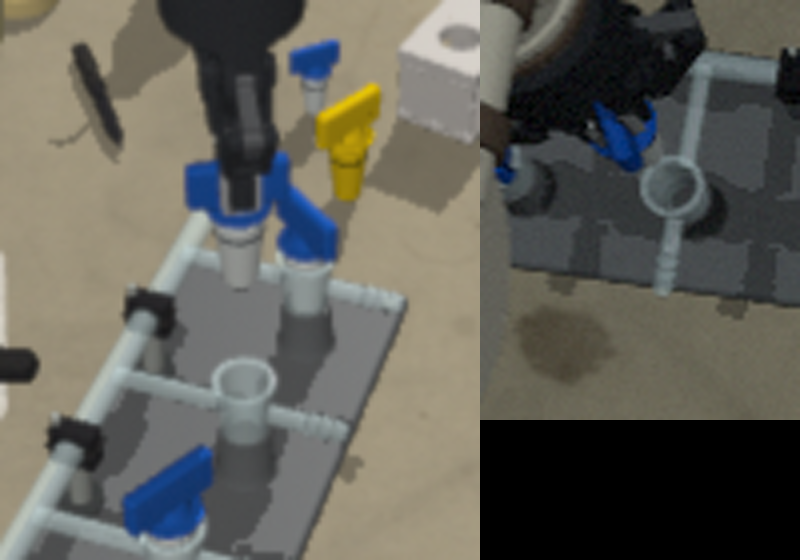

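The side crop shows the key hanging upright. Its lower end is at about (299.5,221.5), its axis column is about 299.7, and the rim is at about (301.2,244.5).

```bash
python3 - <<'E'
from h import *
s=load('s2');t=load('t2')
for z in(.092,.12,.14,.16,.18,.2,.22): print(z,proj(s,[[.586,.0775,z],[.5859,.0786,z]]).round(1).tolist(),proj(t,[[.586,.0775,z]]).round(1).tolist())
for d in ([.596,.0775,.16],[.586,.0875,.16]):print(proj(s,[d]))
print(robot.state()['eef_pos'],robot.state()['eef_rot'])
# mouth with t2 pixel
m=((480,0)); u=((674-480)/4+190,190/4+145); print(u,tri([(t,(u[0]-.4,u[1]-.4)),(s,(301,244.6))]), onz(t,u,.092),onz(s,(301,244.6),.092))
E
```

```text
0.092 [[300.8, 243.5], [300.8, 243.8]] [[238.5, 190.6]]
0.12 [[300.6, 235.2], [300.5, 235.6]] [[235.9, 187.9]]
0.14 [[300.4, 229.2], [300.3, 229.5]] [[233.9, 185.9]]
0.16 [[300.2, 223.0], [300.1, 223.3]] [[231.8, 183.7]]
0.18 [[300.0, 216.6], [299.9, 217.0]] [[229.7, 181.5]]
0.2 [[299.7, 210.2], [299.7, 210.5]] [[227.4, 179.1]]
0.22 [[299.5, 203.5], [299.5, 203.8]] [[225.0, 176.7]]
[[295.88244885 222.46962784]]
[[299.30308663 226.00706735]]
[0.5860627  0.07741747 0.21994784] [1.79990207e+02 6.56531422e-03 2.05865236e+01]
(238.5, 192.5) (array([0.58416434, 0.07889832, 0.08942554]), [np.float64(0.0012084124083458542), np.float64(0.0012084124083456946)]) [0.58130486 0.07728578 0.092     ] [0.58487189 0.08098673 0.092     ]
```

```bash
cat >> h.py <<'E'
def F(n=2):
    a=[]
    for i in range(n): a.append(robot.state()['contact_force'].copy()); robot.sleep(.01)
    return np.mean(a,0)
E
python3 - <<'E'
from h import *
x,y=.585,.079;o=[180,0,20.7]
robot.move_linear([x,y,.16],o,velocity=.15);robot.sleep(.15)
f0=F();np.save('f0.npy',f0);print('f0',f0,robot.state()['eef_pos'])
for z in list(np.arange(.155,.1149,-.005))+list(np.arange(.114,.088,-.001)):
    robot.move_linear([x,y,z],o,velocity=.08); f=F(1)-f0
    if z<.125:print(round(z,3),f.round(2))
    if np.linalg.norm(f)>4: break
s=robot.state();print('stop',z,f,s['eef_pos'],s['grip_width'],s['time'])
E
```

```text
f0 [ 0.33809738 -0.56987895 -1.59470561] [0.58614798 0.07889848 0.16175363]
0.125 [-0.89 -0.08 -0.09]
0.12 [-0.85  1.44 -0.22]
0.115 [ 0.25  1.62 -0.07]
0.114 [0.4  2.43 0.35]
0.113 [0.39 3.64 0.15]
0.112 [1.21 4.51 1.22]
stop 0.112 [1.20697068 4.51201403 1.21895759] [0.58514251 0.07925458 0.11203293] 0.010179249766302302 18.425
```

The key is inside the bore but being pushed towards +y. I'll continue down with lateral compliance.

```bash
python3 - <<'E'
from h import *
x,y=.585,.0795;o=[180,0,20.7];f0=np.load('f0.npy');z=.112
while z>.085:
    robot.move_linear([x,y,z],o,velocity=.05); f=F(2)-f0
    print(round(z,4),round(x,4),round(y,4),f.round(1))
    if f[2]>4: break
    lat=f[:2].copy(); x+=.0003*np.clip(lat[0],-4,4); y+=.0003*np.clip(lat[1],-4,4)
    if np.hypot(*lat)<3: z-=.001
    if robot.state()['time']>25: break
np.save('p.npy',[x,y,z]);s=robot.state();print(s['eef_pos'],s['eef_rot'],s['time'],s['grip_width'])
E
```

```text
0.112 0.585 0.0795 [0.6 3.7 0.2]
0.112 0.5852 0.0806 [-0.7  0.3  0.5]
0.111 0.585 0.0807 [-0.6  0.9  0.2]
0.11 0.5848 0.081 [0.  0.5 0.5]
0.109 0.5848 0.0811 [-0.7  0.8  0.6]
0.108 0.5846 0.0814 [-0.5  0.7  0.3]
0.107 0.5844 0.0816 [0.5 0.5 0.2]
0.106 0.5846 0.0817 [-0.1 -0.2  0.5]
0.105 0.5846 0.0817 [0.9 0.  0.2]
0.104 0.5848 0.0817 [ 0.2 -0.   0.6]
0.103 0.5849 0.0817 [ 1.2 -0.5  1. ]
0.102 0.5853 0.0815 [ 1.  -0.1  0.6]
0.101 0.5855 0.0815 [0.2 0.8 0.6]
0.1 0.5856 0.0817 [-0.2 -0.4 -0.2]
0.099 0.5855 0.0816 [ 0.4 -1.2 -0.4]
0.098 0.5857 0.0812 [-0.4 -0.5  0.7]
0.097 0.5856 0.0811 [-0.5  0.8  0.2]
0.096 0.5854 0.0813 [-2.5  0.9  5.5]
[0.58560119 0.0812867  0.09649573] [ 1.79983767e+02 -2.03235183e-02  2.07063896e+01] 23.225 0.010676221017078075
```

```bash
python3 - <<'E'
from h import *
x,y,z=np.load('p.npy');f0=np.load('f0.npy');eoat.grip(0,50)
yaw=20.7;T=11.5
def step(yaw,v=.02):
    global x,y
    robot.move_linear([x,y,z],[180,0,yaw],velocity=v); f=F(2)-f0
    lat=np.clip(f[:2],-4,4); x+=.00015*lat[0]; y+=.00015*lat[1]
    return f
n=0
while n<10:
    f=step(yaw);print('press',round(z,5),f.round(1));n+=1
    if f[2]>10: break
    z-=np.clip((T-f[2])*.00006,-.0003,.0004)
yend=80.7
while yaw<yend-.1 and robot.state()['time']<41:
    if f[2]<14: yaw=min(yaw+(1.5 if yaw<25 else 2.5),yend)
    z-=np.clip((T-f[2])*.00008,-.0003,.0004)
    f=step(yaw);s=robot.state();print(round(yaw,1),round(z,5),f.round(1),round(s['moment'][2],2),round(s['eef_rot'][2],1),round(s['time'],2))
np.save('p2.npy',[x,y,z,yaw])
E
```

```text
press 0.096 [-2.7  0.4  7.2]
press 0.09574 [-1.3 -0.3  7. ]
press 0.09547 [-1.7 -0.   8.4]
press 0.09529 [-1.6 -0.2  8.6]
press 0.09511 [-1.2  0.6  9. ]
press 0.09496 [-0.5  0.1  8.9]
press 0.09481 [-1.3  0.   9.4]
press 0.09468 [-1.4  0.2  9.6]
press 0.09457 [-0.9  0.6  9.4]
press 0.09444 [-0.4 -0.2  9.2]
22.2 0.09411 [-0.1 -0.5 10.6] 0.07 22.2 26.38
23.7 0.09404 [ 0.4 -0.4 10.2] 0.06 23.7 26.64
25.2 0.09394 [-0.1  0.6 10.4] 0.03 25.2 26.91
27.7 0.09385 [ 0.2  0.8 10.1] 0.06 27.7 27.18
30.2 0.09374 [-0.5  0.   9.8] 0.17 30.2 27.44
32.7 0.0936 [-0.3 -0.3 10.6] 0.13 32.7 27.71
35.2 0.09353 [ 0.  -0.4 10.1] 0.11 35.2 27.98
37.7 0.09342 [-0.4 -0.5 10.4] 0.13 37.7 28.24
40.2 0.09333 [ 0.1  0.1 10.1] 0.14 40.2 28.51
42.7 0.09321 [-0.2 -0.  10.2] 0.14 42.7 28.77
45.2 0.09311 [ 0.3  0.1 10.8] 0.09 45.2 29.04
47.7 0.09305 [-0.5  0.7 11.1] 0.06 47.7 29.31
50.2 0.09301 [ 0.  -0.6 11.1] 0.17 50.2 29.57
52.7 0.09298 [-0.3 -1.1 10.4] 0.13 52.7 29.84
55.2 0.09289 [ 0.6  0.7 10.9] 0.21 55.2 30.11
57.7 0.09284 [-0.1 -0.2 11.7] 0.26 57.7 30.38
60.2 0.09286 [-0.1 -0.  10.9] 0.18 60.2 30.64
62.7 0.09282 [-0.1 -0.3 11.1] 0.2 62.7 30.91
65.2 0.09278 [-0.2  0.1 10.7] 0.12 65.2 31.18
67.7 0.09272 [-0.2  0.7 11.4] 0.28 67.7 31.44
70.2 0.09271 [ 0.  -0.3 10.9] 0.13 70.2 31.71
72.7 0.09266 [-0.1  1.2 10.8] 0.11 72.7 31.98
75.2 0.0926 [-0.4 -0.  11.8] 0.17 75.2 32.24
77.7 0.09263 [-0.1 -0.5 11.1] 0.18 77.7 32.51
80.2 0.09259 [ 0.8 -0.1 11.2] 0.16 80.2 32.77
80.7 0.09257 [-0.6 -0.2 12.1] -0.19 80.7 33.04
```

```bash
python3 - <<'E'
from h import *
x,y,z,yaw=np.load('p2.npy')
eoat.grip(.04); s=robot.state();print(s['grip_width'],s['contact_force'],s['time'])
robot.move_linear([x,y,z+.09],velocity=.15)
robot.move_to([x-.14,y,z+.17],[180,0,yaw]);robot.sleep(.3)
s=robot.state();print(s['contact_force'],s['time'])
snap('side','s3');snap('top','t3')
A=cv2.resize(cv2.imread('pics/s3.png')[190:290,240:340],None,fx=4,fy=4,interpolation=cv2.INTER_CUBIC);B=cv2.resize(cv2.imread('pics/t3.png')[145:245,190:290],None,fx=4,fy=4,interpolation=cv2.INTER_CUBIC)
cv2.imwrite('pics/c6.png',np.hstack([A,B]))
E
```

```text
0.039857926144922236 [-0.34809751 -0.13496562 -0.43576881] 33.4333
[ 0.53696567  0.61273009 -0.21050449] 35.1667
```

View pics/c6.png

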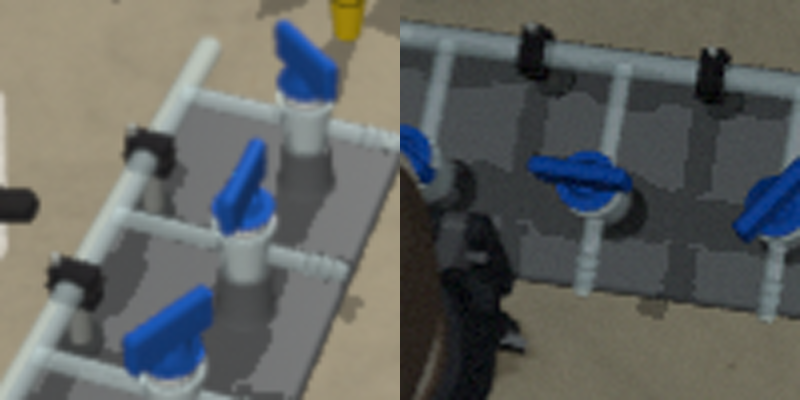

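The side crop shows the key seated upright. The top crop shows its handle across the outlet, with ends near crop (533,165) and (630,184); both side keys are unchanged. One numeric angle check, then I hand in.

```bash
python3 - <<'E'
from h import *
t=load('t3');g=lambda u:((u[0]-400)/4+190,u[1]/4+145)
a=onz(t,g((535,165)),.138);b=onz(t,g((630,184)),.138);d=a-b
h1=onz(t,g((405,36)),.075);h2=onz(t,g((795,86)),.075);e=h1-h2
q=lambda d:np.degrees(np.arctan2(-d[0],d[1]))
print(np.linalg.norm(d),q(d),q(e))
if abs(q(d)-q(e))<7: print(order.job_done())
E
```

```text
0.05662937276774429 -12.639152990144026 -8.829873588689118
the job is handed in; nothing more can be done
None
```

The blue key is in the middle barrel, turned to closed under 10–12 N and released. In the last pictures its handle is about 4° off straight across the outlet and the side keys look unchanged. I handed the job in just past 35 s; the jam force itself can't be read, but it should be about 100 N by the 9× rule.

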